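# Open the receipt printer for a new roll

## Task

The receipt printer has run out of paper: press its release key right down so that the cover springs ajar, then with a fingertip under the lip at the cover's front push it up and over, past upright, until it lies back open by its own weight. Swing the cover steadily rather than flinging or forcing it; pinch and lift nothing, and leave the printer and the loose things around it where they are.

Things in the scene. Friction and masses are not known exactly. Their poses are not given: they have to be found in the camera images.
- printer: charcoal receipt printer, 1.7 kg, loose on rubber feet, its front turned towards the robot's right. Origin on the worktop under it; own +x runs from its front to its back, +y to its left (the robot's side). Shell: x -110 to 90, y -74 to 74, z 0 to 117 mm. Front 48 mm: flat deck at z 88 with the release key; behind it, between 9 mm side walls, the cover over the paper well
- release_key (a joint): travel of the release key, m: 0 up, 0.006 pressed right down. Sprung: about 1.4 N to start, 4 N at the bottom; it comes back up when let go. It draws the catch that holds the cover; the catch lets go at about 0.004
- key_top (a point): centre of the top face of the release key: raised rectangular key, 22 mm along printer x by 28 mm, on the deck at the printer's right (printer x -90, y -51 mm), its top 13 mm above the deck. Pressed straight down. (The small flush round feed key at the deck's left does not move)
- cover (a joint): angle of the cover, rad: 0 shut and latched, about 0.22 sprung ajar after the catch lets go, over-centre when upright, at about 1.57 (let go before that it falls back to ajar, beyond it falls open), 2.0 open against its stop. Very little friction
- cover_lip (a point): on the underside of the cover's finger lip, midway along it, 10 mm in from the lip's front edge, 156 mm from the hinge line (printer y +10 mm). The lip is 56 mm wide, 5 mm thick, juts 22 mm out from the cover's front, 25 mm above the deck when shut, about 59 mm when ajar; a rib 4 mm deep crosses the underside 20 mm behind the point. Cover 126 mm wide, 0.14 kg; about 0.7 N at the lip lifts it
- cover_hinge (a point): middle of the cover's hinge line at the printer's back (printer x 78, z 113 mm), fixed to the printer; the line runs along the printer's y axis. The cover's underside plane passes through it: at cover angle a the lip point lies 156 mm x cos(a) in front of it and 156 mm x sin(a) above it
- paper_roll: fresh roll of white receipt paper standing on end, 58 mm diameter, 79 mm tall, loose, behind the printer; origin at the centre of its underside. Not used now, leave it alone
- card_reader: black hand-held card reader, 150 x 68 x 37 mm, lying loose in front of the printer; origin at the centre of its underside. Leave it alone
- coin_dish: small clay dish, 73 mm diameter, 16 mm high, loose, between the printer and the robot; origin at the centre of its underside. Leave it alone
- pen: white pen 145 mm long, 9 mm high, loose, at the robot's right; origin at the centre of its underside, its length along its own y. Leave it alone
- pastille_tin: flat tin 63 x 105 x 24 mm, loose, at the robot's left; origin at the centre of its underside. Leave it alone

How it is judged:
On the way, in this order (a step that is already met when the one before it is completed fails the run):
1. the release key has been pressed right down (value of joint release_key above 0.0048 m), for 0.02 s.
2. the cover has sprung ajar and the key is let go (value of joint cover between 0.1 and 0.6 rad and value of joint release_key below 0.002 m), for 0.1 s.
3. the cover has been pushed over past its over-centre point (value of joint cover above 1.7 rad), for 0.02 s.
At the end, for the whole second after the job is handed in: the cover lies still, open against its stop (over 1.9 rad) with nothing touching it, the release key is up again (within 2 mm), and the printer and the five loose things are within 20 mm of where they stood, the printer level (value of joint cover above 1.9 rad and velocity of joint cover between -0.1 and 0.1 rad/s and value of joint release_key below 0.002 m and angle between printer's own z axis and vertical below 0.05 rad and distance of each of printer, paper_roll, card_reader, coin_dish, pen, pastille_tin from where it was at the start of the episode below 0.02 m).
It fails at once if the cover is flung (faster than 6 rad/s) (velocity of joint cover above 6 rad/s).
It fails at once if the cover is pinched or forced (over 35 N from the fingers) (contact force between the fingers and cover above 35 N).
It fails at once if the printer is tipped or lifted, or shoved more than 20 mm (angle between printer's own z axis and vertical above 0.1 rad or height (world z) of printer above 0.012 m or distance of printer from where it was at the start of the episode above 0.02 m).
It fails at once if a loose thing by the printer is lifted or moved more than 20 mm (distance of any of paper_roll, card_reader, coin_dish, pen, pastille_tin from where it was at the start of the episode above 0.02 m).
It also fails if it takes over 43 s, if anything falls off the work surface, if the arm or the gripper's body presses on something with over 40 N, if the wrist force passes 120 N, or if a joint passes its speed limit or range.

## Robot

A 6-joint arm with a two-finger parallel gripper is mounted at the origin on a cart in front of the work surface, level with it; the furniture and walls round the work are solid. World frame = base frame: x ahead of the robot, y to its left, z up, the work surface at z = 0. Lengths are in m, angles in rad, forces in N, time in s.
With the tool pointing down it reaches from about 0.275 to 0.875 m from the base axis. Payload 12.5 kg.
Tool frame: the origin (TCP) lies at the very end of the fingers, on their centre line; the grasp point (between the pads) lies 19 mm behind it; z points along the fingers, y is the line along which they close (so a half turn about z gives the same grasp; the last joint's range is limited). The gripper opens to 85 mm and grips with 20 to 120 N. Pads are 22 mm wide; open, the fingers measure 114 mm over their backs; the gripper's body (76 mm by 85 mm) begins 54 mm behind the grasp point. The pads swing forward as they close: fully open they stand 13 mm farther back than shut.
Start: joints at [1.192, 0.351, 1.652, -0, 1.139, -0.085], TCP at [0.159, 0.526, 0.231] pointing down, gripper open.
Joint ranges: [-2.75, 2.75], [-0.79, 2.1], [0.01, 2.65], [-1.57, 4.71], [0.07, 3.14], [-2.87, 2.87]. Speed limits (rad/s): [2.22, 2.22, 2.79, 3.14, 3.14, 3.14].

## Interface

Orientations are given as a 3x3 rotation matrix whose columns are the frame's x, y, z axes.
In Python, from bench import manip, camrig gives the robot as it stands (manip), with the cameras (camrig). Calls block until the motion is done:
- manip.move_ptp(position, orientation): joint-space move of the TCP to a pose.
- manip.move_l(position, attitude=None, max_speed=0.15): straight line of the TCP; attitude=None keeps the orientation; max_speed is the mean speed in m/s.
- manip.move_j(angles): joint-space move.
- manip.set_gripper(opening, effort=None): opening from 0.0 (shut) to 1.0 (fully open); effort is the grip in N (None keeps the last); returns when the fingers have stopped.
- manip.dwell(seconds).
- manip.inverse_kinematics(position, orientation): joint angles nearest the present ones, or None.
- camrig.grab_frame(name): name is "scene" or "top" or "wrist"; returns the picture (420x560x3 uint8, red, green, blue); there is no depth.
- camrig.get_calibration(name): a dict with "camera_matrix" (3x3 intrinsics, pixels), "R" (3x3) and "t" (3): a world point X has camera coordinates R X + t. Camera axes: x right, y down, z forward; pixel columns grow to the right and rows downward; lengths in m; the calibration is good to about 2 mm. A picture is of the moment at which its call begins: read the wrist's pose just before it. get_calibration takes no time and is no camera call; for the wrist camera it gives the pose at the moment of the call.
A pose or a line that the arm cannot do raises manip.Unreachable and nothing moves.
- manip.sign_off(): hands the job in; it is judged then, once.
Readings, each from a call of its own:
- manip.read_time(): time.
- manip.read_qpos(): joint angles.
- manip.read_joint_vel(): joint speeds.
- manip.read_joint_torque(): joint torques, N m.
- manip.read_ee_pos(): TCP position.
- manip.read_tcp_rot(): TCP orientation.
- manip.read_force(): force on the tool from outside, world axes, zero at the start.
- manip.read_ft_torque(): the same for the moment, N m.
- manip.read_grip_width(): opening from 0.0 (shut) to 1.0 (fully open).
- manip.read_grip_force(): force on a finger pad.
Only numpy, scipy, OpenCV 4.12 (cv2) and the standard library are available. Lean on these libraries where they do the work, as an engineer would, in place of code of your own. Each camera call takes 0.05 s, during which the arm holds its last target. There are 200 camera calls.

## Working session

There is one attempt and no reset: what is moved stays moved. The work goes in short steps, each a Python script; the robot and the scene stay as the last script left them, time stands still between calls to the robot, and variables do not carry over. Pictures are saved under pics/ and viewed, at most 10 in all, crops included, and the job is handed in when it is done.

```bash
mkdir -p pics; python3 - <<'E'
from bench import manip, camrig
import cv2,numpy as np
np.set_printoptions(precision=4,suppress=True)
for n in("scene","top"):
    f=camrig.grab_frame(n); cv2.imwrite(f"pics/{n}0.png",f[:,:,::-1])
    c=camrig.get_calibration(n); print(n,c)
print(manip.read_time(),manip.read_tcp_rot(),manip.read_ee_pos())
E
```

```text
scene {'camera_matrix': array([[391.3109,   0.    , 275.3268],
       [  0.    , 391.3109, 209.1571],
       [  0.    ,   0.    ,   1.    ]]), 'R': array([[ 0.8108, -0.5847,  0.0245],
       [-0.2235, -0.3481, -0.9104],
       [ 0.5409,  0.7327, -0.413 ]]), 't': array([-0.425 ,  0.2404,  0.6788])}
top {'camera_matrix': array([[496.3123,   0.    , 277.7772],
       [  0.    , 496.3123, 204.8141],
       [  0.    ,   0.    ,   1.    ]]), 'R': array([[-0.0001, -1.    , -0.0043],
       [-0.9897,  0.0007, -0.1435],
       [ 0.1435,  0.0042, -0.9896]]), 't': array([0.0295, 0.5764, 1.3951])}
0.1 [[-0.9572  0.2896 -0.0004]
 [ 0.2896  0.9572 -0.001 ]
 [ 0.0001 -0.0011 -1.    ]] [0.1591 0.5261 0.2308]
```

View pics/top0.png

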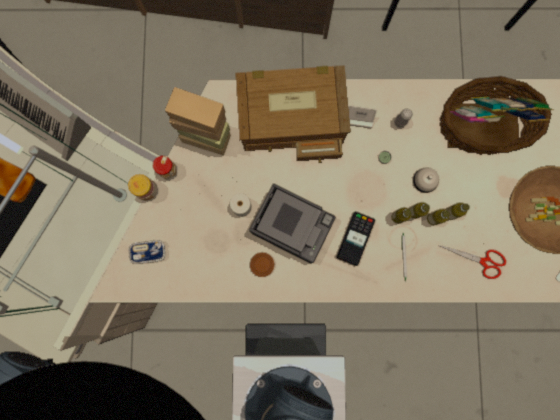

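View pics/scene0.png

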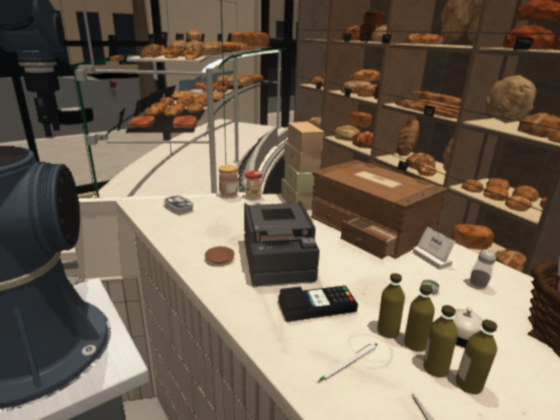

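The top view shows the printer around (291,223), its front towards the lower right, with the card reader at (355,238), the dish at (262,264), the roll at (239,205), and the box behind at (293,110). I'll enlarge both views.

```bash
python3 - <<'E'
import cv2
a=cv2.imread("pics/top0.png")[170:285,225:385]; cv2.imwrite("pics/topc.png",cv2.resize(a,None,fx=5,fy=5,interpolation=cv2.INTER_CUBIC))
a=cv2.imread("pics/scene0.png")[190:290,230:370]; cv2.imwrite("pics/scenec.png",cv2.convertScaleAbs(cv2.resize(a,None,fx=5,fy=5,interpolation=cv2.INTER_CUBIC),alpha=1.6,beta=10))
E
```

```text
(no output)
```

View pics/topc.png

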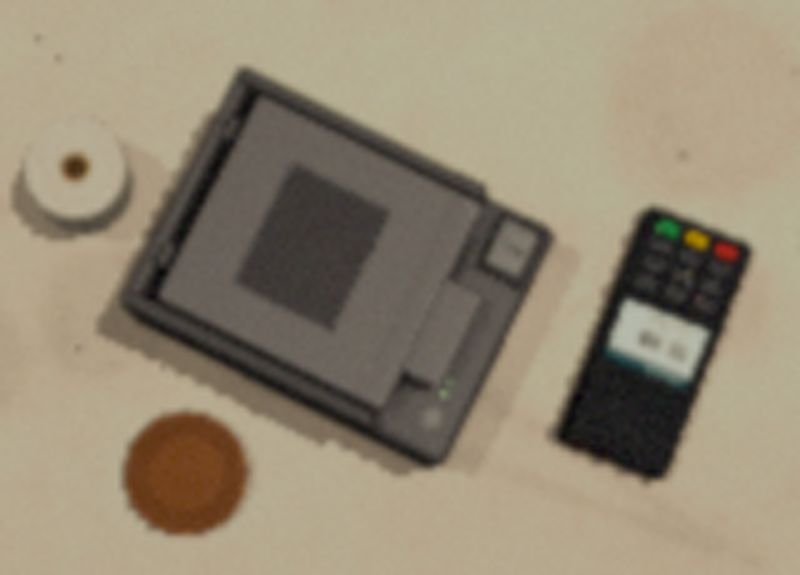

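View pics/scenec.png

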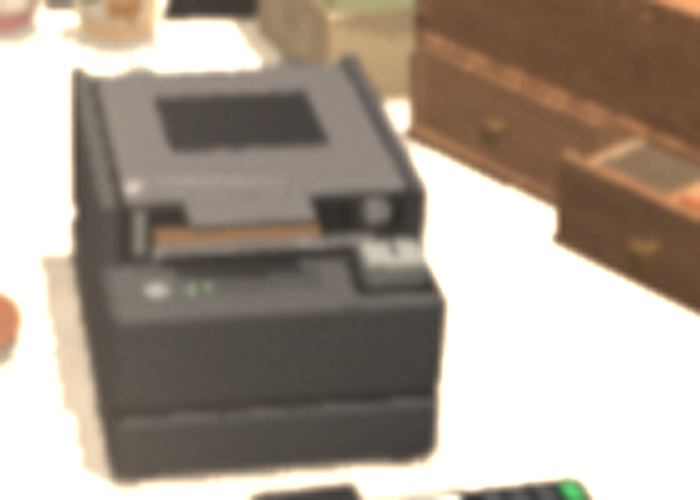

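The top crop shows the back corners at (243,70) and (127,303), the deck's front corners at (552,235) and (437,465), and the key at (514,249). In the scene crop the key is at about (394,250) and the front deck corners at (108,318) and (441,297). I'll fit the printer's pose and locate the neighbours.

```bash
cat > h.py <<'E'
from bench import manip, camrig
import numpy as np
from scipy.optimize import least_squares
np.set_printoptions(precision=4,suppress=True)
def proj(c,X):
    p=np.asarray(X)@c["R"].T+c["t"]; p=p@c["camera_matrix"].T; return p[:,:2]/p[:,2:]
def ray(c,uv,z):
    C=-c["R"].T@c["t"]; d=c["R"].T@np.linalg.inv(c["camera_matrix"])@np.r_[uv,1]; return C+d*(z-C[2])/d[2]
def P2W(p,X):
    X=np.atleast_2d(X)/1000.; a=p[2]; return np.c_[p[0]+X[:,0]*np.cos(a)-X[:,1]*np.sin(a),p[1]+X[:,0]*np.sin(a)+X[:,1]*np.cos(a),X[:,2]]
E
python3 - <<'E'
from h import *
ct,cs=camrig.get_calibration("top"),camrig.get_calibration("scene")
X=np.array([[90,-74,117],[90,74,117],[-110,-74,88],[-110,74,88],[-90,-51,101],[-62,-74,117]])
U=np.array([[243,70],[127,303],[552,235],[437,465],[514,249],[487,188]])/5+[225,170]
Xs=np.array([[-110,-74,88],[-110,74,88],[-90,-51,101]]); Us=np.array([[441,297],[108,318],[394,250]])/5+[230,190]
f=lambda p:np.r_[(proj(ct,P2W(p,X))-U).ravel()]
g=lambda p:np.r_[f(p),(proj(cs,P2W(p,Xs))-Us).ravel()]
x0=np.r_[ray(ct,[290,223],.1)[:2],2.1]
for F in(f,g):
    s=[least_squares(F,np.r_[x0[:2],a]) for a in(0,1,2,3,-1,-2)]; r=min(s,key=lambda r:r.cost); print(r.x,r.cost); print(r.fun.reshape(-1,2))
p=r.x; np.save("p.npy",p)
print("key,lip,hinge",P2W(p,[[-90,-51,101],[-78,10,113],[78,10,113]]))
for n,uv,z in[("roll",(77,165),.079),("dish",(186,472),.016),("card",(655,343),.037)]: print(n,ray(ct,np.array(uv)/5+[225,170],z))
for n,uv in[("boxtop",(237,140)),("drawer r",(343,158)),("drawer l",(298,160))]: print(n,ray(ct,uv,.05))
E
```

```text
[ 0.5201 -0.0048  1.1018] 6.006913487714095
[[-0.5754 -1.1583]
 [-2.0178 -0.0379]
 [ 1.6826 -0.3982]
 [ 1.1856  1.2603]
 [-0.3437  0.3715]
 [ 0.108  -0.1287]]
[ 0.5214 -0.005   1.1097] 11.95700415526771
[[-0.824  -1.4864]
 [-1.8825 -0.1821]
 [ 1.6776 -1.2324]
 [ 1.5708  0.596 ]
 [-0.3118 -0.3917]
 [ 0.0455 -0.8528]
 [ 1.0954  0.754 ]
 [-1.5193  0.9767]
 [-1.8685  0.8895]]
key,lip,hinge [[ 0.527  -0.1083  0.101 ]
 [ 0.4777 -0.0704  0.113 ]
 [ 0.5471  0.0693  0.113 ]]
roll [0.5762 0.1345 0.079 ]
dish [0.4057 0.0745 0.016 ]
card [ 0.4788 -0.1955  0.037 ]
boxtop [0.7675 0.1488 0.05  ]
drawer r [ 0.713 -0.161  0.05 ]
drawer l [ 0.7072 -0.0298  0.05  ]
```

The fit gives yaw about 1.105 and is consistent to 1–2 px, with the corner residuals explained by rounding. Next I check that the key press and the arc are reachable before moving.

```bash
cat >> h.py <<'E'
p=np.load("p.npy")
def rot(pitch,s=1):
    """tool z from printer +x (pitch 0) to down (pitch pi/2); tool y along s*printer y"""
    a=p[2]; ex=np.array([np.cos(a),np.sin(a),0]); ey=np.array([-np.sin(a),np.cos(a),0]); ez=np.array([0,0,1.])
    z=np.cos(pitch)*ex-np.sin(pitch)*ez; y=s*ey; return np.c_[np.cross(y,z),y,z]
def arc(a,gap=0.,d=.08,s=1,r=.146,h=.011):
    """pose with the finger's upper tip edge at radius r, gap below the cover's underside at angle a; tool pitched a-d"""
    R=rot(a-d,s); u=np.array([-np.cos(a),0,np.sin(a)]); n=np.array([np.sin(a),0,np.cos(a)])  # printer frame; n = opening direction
    nt=np.array([np.sin(a-d),0,np.cos(a-d)])
    X=np.array([.078,.010,.113])+r*u-gap*n-h*nt
    return P2W(p,X*1000)[0],R
def hover(z,x=-94,y=-52,s=1): return P2W(p,[x,y,z])[0],rot(np.pi/2,s)
E
python3 - <<'E'
from h import *
for s in(1,-1):
    print("s",s)
    for z in(140,96): print("key",manip.inverse_kinematics(*hover(z,s=s)))
    for a in(.1,.22,.6,1.0,1.4,1.75):
        X,R=arc(a,s=s); print(a,X,manip.inverse_kinematics(X,R))
E
```

```text
s 1
key None
key None
0.1 [ 0.4824 -0.061   0.1166] [-0.7844  0.9197  1.9438  1.2538  1.6388  1.8347]
0.22 [ 0.483  -0.0596  0.134 ] [-0.7763  0.8085  1.975   1.2276  1.5477  1.9106]
0.6 [ 0.4911 -0.0435  0.1859] [-0.6711  0.483   2.0068  1.0876  1.2815  2.2383]
1.0 [ 0.5081 -0.0092  0.2292] [-0.4374  0.2674  1.9271  0.7598  1.0743  2.7464]
1.4 [0.5313 0.0376 0.2541] None
1.75 [0.5538 0.0828 0.2578] [ 0.105   0.373   1.5549 -0.0877  1.2682 -2.5471]
s -1
key [-0.2968  0.4433  1.7672  0.      0.9311  0.1642]
key [-0.2968  0.5098  1.7939  0.      0.8379  0.1642]
0.1 [ 0.4824 -0.061   0.1166] [-0.7844  0.9197  1.9438  1.2538  1.6388 -1.3069]
0.22 [ 0.483  -0.0596  0.134 ] [-0.7763  0.8085  1.975   1.2276  1.5477 -1.231 ]
0.6 [ 0.4911 -0.0435  0.1859] [-0.6711  0.483   2.0068  1.0876  1.2815 -0.9033]
1.0 [ 0.5081 -0.0092  0.2292] [-0.4374  0.2674  1.9271  0.7598  1.0743 -0.3952]
1.4 [0.5313 0.0376 0.2541] [-0.1351  0.2485  1.7543  0.2709  1.0727  0.2038]
1.75 [0.5538 0.0828 0.2578] [ 0.105   0.373   1.5549 -0.0877  1.2682  0.5945]
```

s=-1 is reachable throughout. Closing the gripper, hovering over the key and checking with the cameras.

```bash
python3 - <<'E'
from h import *
import cv2
manip.set_gripper(0.0,20); manip.move_ptp(*hover(200,s=-1)); manip.move_l(hover(125,s=-1)[0])
print(manip.read_time(),manip.read_ee_pos(),manip.read_force(),manip.read_grip_width())
c=camrig.get_calibration("wrist"); w=camrig.grab_frame("wrist"); s=camrig.grab_frame("scene")
print("key,tcp px",proj(c,P2W(p,[[-90,-51,101],[-101,-65,101],[-79,-37,101]])),proj(c,[manip.read_ee_pos()]))
cv2.imwrite("pics/w1.png",w[:,:,::-1]); 
cv2.imwrite("pics/s1.png",cv2.convertScaleAbs(cv2.resize(s[180:300,220:380,::-1],None,fx=5,fy=5,interpolation=cv2.INTER_CUBIC),alpha=1.5))
E
```

```text
4.125 [ 0.5266 -0.1123  0.1256] [-0.2038  0.0851  0.1027] 0.0004569220564599408
key,tcp px [[284.0799 252.7732]
 [311.6168 272.3914]
 [255.445  232.3728]] [[287.5447 285.387 ]]
```

View pics/w1.png

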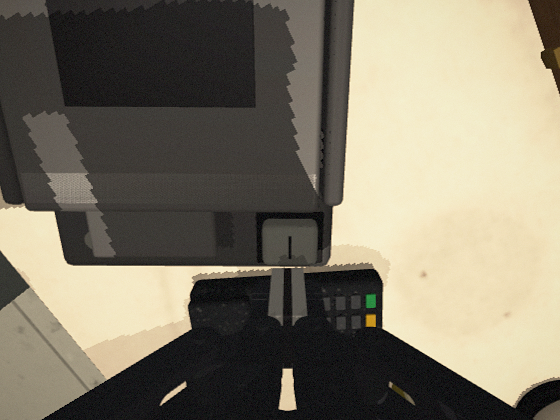

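View pics/s1.png

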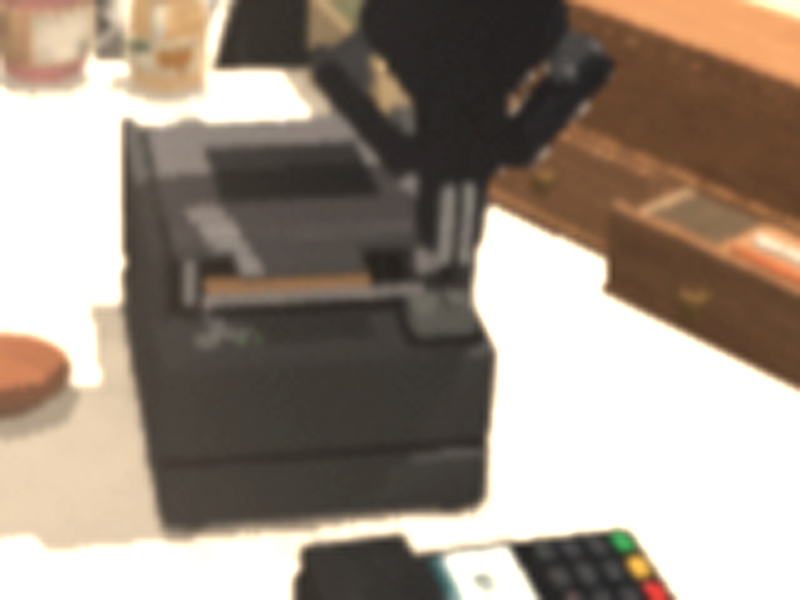

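The wrist view shows the key's top at columns 264–317 and rows 222–262, centre (290,242). I predicted (284,253), so the printer sits a few mm further back than fitted. The yaw matches, since the edges are parallel to the image. I'll refit with the wrist view, which has a higher resolution.

```bash
python3 - <<'E'
from h import *
ct,cs,cw=[camrig.get_calibration(n) for n in("top","scene","wrist")]
X=np.array([[90,-74,117],[90,74,117],[-110,-74,88],[-110,74,88],[-90,-51,101],[-62,-74,117]])
U=np.array([[243,70],[127,303],[552,235],[437,465],[514,249],[487,188]])/5+[225,170]
Xs=np.array([[-110,-74,88],[-110,74,88],[-90,-51,101]]); Us=np.array([[441,297],[108,318],[394,250]])/5+[230,190]
Xw=np.array([[-90,-51,101],[-110,-74,88],[-110,74,88],[-62,-74,117]]); Uw=np.array([[290,242],[331,265],[66,265],[345,205]])
ft=lambda q:(proj(ct,P2W(q,X))-U).ravel()/1.; fw=lambda q:(proj(cw,P2W(q,Xw))-Uw).ravel()/4; fs=lambda q:(proj(cs,P2W(q,Xs))-Us).ravel()
print("current",fw(p).reshape(-1,2)*4)
for n,F in[("w",fw),("tw",lambda q:np.r_[ft(q),fw(q)]),("all",lambda q:np.r_[ft(q),fw(q),fs(q)])]:
    r=least_squares(F,p); print(n,r.x,r.cost); print((fw(r.x)*4).reshape(-1,2))
    print("front shift of key, printer frame mm",rot(0)[:2,2]@(P2W(r.x,[-90,-51,101])-P2W(p,[-90,-51,101]))[0,:2]*1e3, (P2W(r.x,[-90,-51,101])-P2W(p,[-90,-51,101]))*1e3)
    np.save(f"p_{n}.npy",r.x)
E
```

```text
current [[-6.4739 10.3115]
 [-5.5408 10.0958]
 [-9.0342 10.4311]
 [-9.0707  4.5348]]
w [ 0.5279 -0.0028  1.0994] 1.9612879217957284
[[ 1.3747  2.3227]
 [ 1.4696  3.3999]
 [-4.3258  1.2114]
 [ 1.0775 -4.5184]]
front shift of key, printer frame mm 4.360399292387768 [[5.446  2.1633 0.    ]]
tw [ 0.5232 -0.0038  1.1147] 19.808293366254947
[[-3.24    6.4248]
 [-2.2772  6.4615]
 [-6.4546  7.9889]
 [-5.4311 -0.3762]]
front shift of key, printer frame mm 2.1301244692572134 [[2.3989 1.1868 0.    ]]
all [ 0.5234 -0.0037  1.1146] 22.51275821373382
[[-2.9828  6.1459]
 [-2.0386  6.2191]
 [-6.2872  7.7152]
 [-5.1104 -0.7043]]
front shift of key, printer frame mm 2.2823250842163136 [[2.5815 1.266  0.    ]]
```

The cameras disagree by about 4 mm, so I take a compromise pose, which stays well within the tolerances. Pressing the key in small steps.

```bash
python3 - <<'E'
from h import *
import h,cv2
h.p=np.array([.5255,-.0033,1.105]); np.save("p.npy",h.p)
manip.move_l(hover(125,-93,s=-1)[0],rot(np.pi/2,-1)); manip.move_l(hover(103,-93,s=-1)[0],max_speed=.05)
f0=manip.read_force()
for z in np.arange(101,92.9,-1):
    manip.move_l(hover(z,-93,s=-1)[0],max_speed=.02); f=manip.read_force()-f0
    print(z,manip.read_ee_pos()[2],f)
    if f[2]>9: break
manip.dwell(.1); print(manip.read_force()-f0)
manip.move_l(hover(125,-97,s=-1)[0],max_speed=.08)
manip.move_l(hover(170,-110,s=-1)[0])
s=camrig.grab_frame("scene"); print(manip.read_time())
cv2.imwrite("pics/s2.png",cv2.convertScaleAbs(cv2.resize(s[180:300,220:380,::-1],None,fx=5,fy=5,interpolation=cv2.INTER_CUBIC),alpha=1.5))
E
```

```text
101.0 0.10115874473808638 [-0.497   0.8839 -0.6015]
100.0 0.10014226694962629 [-0.0015  0.1492  0.9055]
99.0 0.09904414357068418 [-0.0125  1.4804  2.5704]
98.0 0.09801415007913396 [-0.4741  0.6013  1.9047]
97.0 0.09702982888916936 [1.4839 1.056  3.3136]
96.0 0.09604735302614373 [1.1054 0.1574 4.2817]
95.0 0.09505654600752528 [0.792  0.2089 4.9103]
94.0 0.09485094138639658 [-3.3482  0.1659 14.4591]
[-3.531   1.0695 15.1486]
8.2167
```

View pics/s2.png

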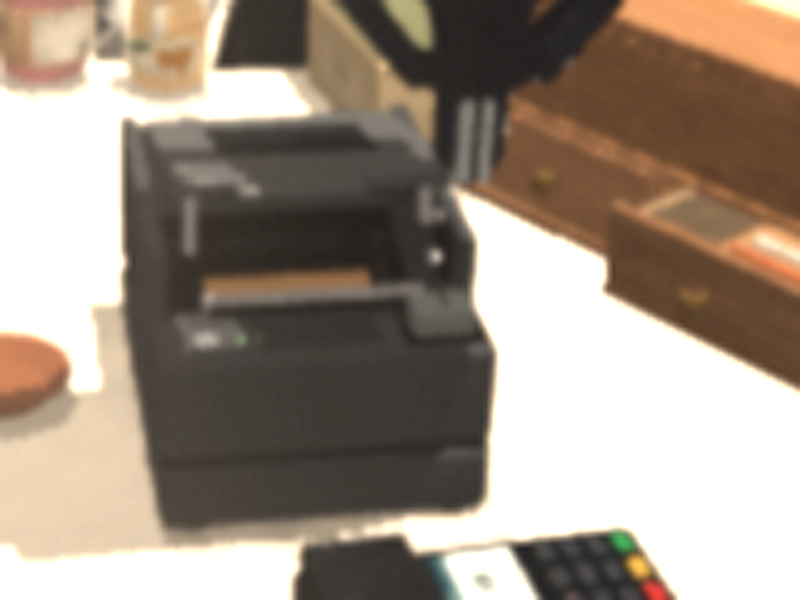

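The cover is ajar, with the lip at about (310,165) in the crop, and the key is back up. The key bottomed at tool z 0.095 as it should, which confirms the heights. Now I move round to the front and slide a fingertip under the lip.

```bash
python3 - <<'E'
from h import *
import cv2
ex=rot(0)[:,2]
X,R=arc(.22,gap=.012,s=-1)
manip.move_l(hover(230,-170,0,s=-1)[0],max_speed=.2)
manip.move_ptp(X-.1*ex+[0,0,.03],R); print(manip.read_time(),manip.read_qpos(),manip.read_ee_pos())
manip.move_l(X-.1*ex); f0=manip.read_force(); np.save("f0.npy",f0)
for k in(.06,.03,.015,0):
    manip.move_l(X-k*ex,max_speed=.08); f=manip.read_force()-f0; print(k,f)
    if np.linalg.norm(f)>5: break
s=camrig.grab_frame("scene"); print(manip.read_time(),X,manip.read_ee_pos())
cv2.imwrite("pics/s3.png",cv2.convertScaleAbs(cv2.resize(s[180:300,220:380,::-1],None,fx=5,fy=5,interpolation=cv2.INTER_CUBIC),alpha=1.5))
E
```

```text
9.9833 [-0.9625  0.7909  1.9019  1.0592  1.6494 -1.1772] [ 0.441  -0.1489  0.1519]
0.06 [-1.207   0.5042  1.2862]
0.03 [-0.2959  0.1227  1.5663]
0.015 [-0.2384 -0.1516  0.451 ]
0 [-0.1397  0.2779  1.0075]
12.225 [ 0.4857 -0.0601  0.1223] [ 0.4857 -0.06    0.1223]
```

View pics/s3.png

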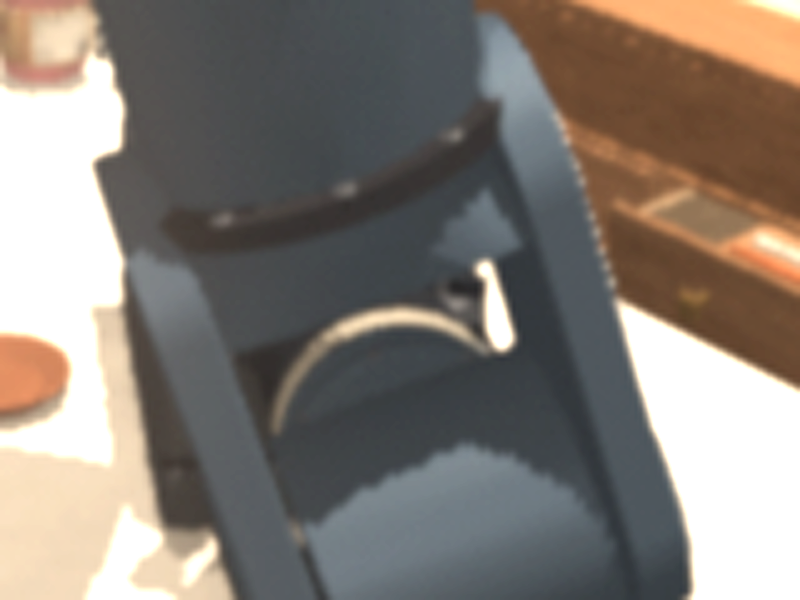

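The arm hides the lip in this view, but nothing has touched (force about 1 N) and the tool is where I commanded it. Swinging the cover along its arc, watching the force.

```bash
python3 - <<'E'
from h import *
f0=np.load("f0.npy")
for a in np.r_[.2,.28,np.arange(.4,1.73,.12),1.76]:
    X,R=arc(a,s=-1); manip.move_l(X,R,max_speed=.06); f=manip.read_force()-f0
    print(round(a,2),f,round(manip.read_time(),2))
    if np.linalg.norm(f)>14: print("STOP"); break
import cv2
s=camrig.grab_frame("top"); cv2.imwrite("pics/t4.png",cv2.resize(s[150:285,205:385,::-1],None,fx=4,fy=4,interpolation=cv2.INTER_CUBIC))
E
```

```text
0.2 [-0.0311 -0.0911 -0.1788] 12.53
0.28 [-0.9269 -1.1667 -0.1525] 12.87
0.4 [-0.5075 -0.2586  0.4192] 13.31
0.52 [-0.8192  0.4501 -0.0647] 13.75
0.64 [-1.3576 -0.0992  0.8925] 14.19
0.76 [ 0.0772 -0.7032  0.3065] 14.63
0.88 [-0.312   0.1948  0.6643] 15.07
1.0 [-0.4257  0.9656  0.1878] 15.52
1.12 [-0.2913 -0.477  -0.1653] 15.96
1.24 [-0.6117 -0.2973  0.3429] 16.4
1.36 [-0.8919 -0.0011  0.3729] 16.84
1.48 [0.3713 0.2319 0.4794] 17.28
1.6 [-0.3042  0.2151  0.5877] 17.73
1.72 [-0.2157  0.6121  0.9568] 18.17
1.76 [0.0598 0.5866 1.201 ] 18.42
```

View pics/t4.png

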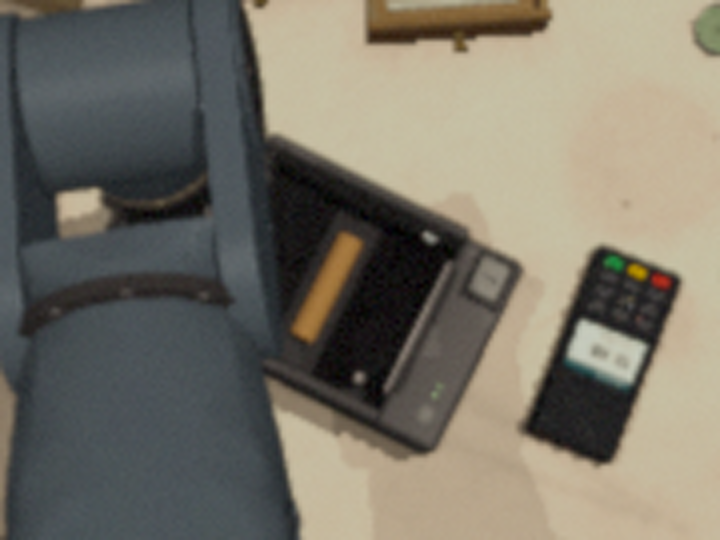

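The well is open to view and the printer and reader haven't moved. I'll back the finger off to the printer's front, then up, and check.

```bash
python3 - <<'E'
from h import *
import cv2
ex=rot(0)[:,2]; X=manip.read_ee_pos()
manip.move_l(X-.06*ex,max_speed=.1); manip.move_l(X-.16*ex+[0,0,.06],max_speed=.15)
manip.move_l(X-.30*ex+[-.06,-.04,.06],max_speed=.2); manip.dwell(.5)
s=camrig.grab_frame("top"); t=camrig.grab_frame("scene"); print(manip.read_time())
k=lambda im:cv2.resize(im,(400,300),interpolation=cv2.INTER_CUBIC)
cv2.imwrite("pics/f5.png",np.hstack([k(s[150:285,205:385,::-1]),k(t[160:300,200:386,::-1])]))
E
```

```text
21.9167
```

View pics/f5.png

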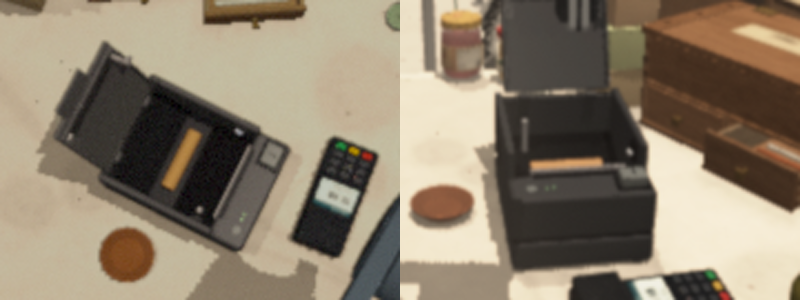

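Both views show the cover lying back open, at (105,110) in the left one and (555,45) in the right one. The key is up, the arm is clear, and the printer, dish and card reader are where they were.

```bash
python3 -c "
from bench import manip, camrig
print(manip.sign_off(),manip.read_time())"
```

```text
the job is handed in; nothing more can be done
the job is handed in; nothing more can be done
```

I pressed the release key right down, swung the cover up and over until it lay open by its own weight, and handed the job in at about 22 s; no verdict came back. In the last pictures the key was up, the arm was clear, and the printer, dish and card reader had not visibly moved; the roll was hidden behind the open cover, and the pen and tin were not in those crops.

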